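# Press the seed pail's lid shut round its rim

### The arm

A 7-joint arm with a two-finger parallel gripper is mounted at the origin on the work surface. World frame = base frame: x ahead of the robot, y to its left, z up, the work surface at z = 0. Lengths are in mm, angles in rad, forces in N, time in s.
With the tool pointing down it reaches from about 400 to 875 mm from the base axis. Payload 4.4 kg.
Tool frame: the origin (TCP) lies midway between the tips of the shut fingers; the grasp point (between the pads) lies 19 mm behind it; z points along the fingers, y is the line along which they close (so a half turn about z gives the same grasp; the last joint's range is limited). The gripper opens to 85 mm and grips with 20 to 120 N. Pads are 22 mm wide; open, the fingers measure 114 mm over their backs; the gripper's body (76 mm by 85 mm) begins 54 mm behind the grasp point. The pads swing forward as they close: fully open they stand 13 mm farther back than shut.
Start: joints at [1.281, 0.628, 0.038, 1.517, -0.027, 0.996, -0.02], TCP at [144.286, -633.798, 231.313] pointing down, gripper open.
Joint ranges: [-3.06, 3.06], [-0.37, 2.12], [-1.25, 1.32], [0.18, 2.47], [-1.1, 4.24], [0.23, 1.98], [-2.94, 2.94]. Speed limits (rad/s): [2.57, 2.57, 3.14, 3.14, 3.14, 3.14, 3.14].

### API

Orientations are given as [roll, pitch, yaw] about the fixed x, y, z axes, in that order (R = Rz(yaw) Ry(pitch) Rx(roll)).
In Python, from cell import ctrl gives the robot as it stands. The module is installed in compiled form; this text tells all that it offers.
- The arm moves only by the tool step_arm, never from a script. Its argument "commands" is one flat list of numbers, 7 for each row, row after row: the shift along the tool's x, y, z in cm, then the turn, a rotation vector about the tool's x, y, z in rad, then the opening, from 0 (shut) to 1 (fully open). A call has 1 to 10 rows; each row is the pose to reach, as a shift and turn from the pose commanded when the call began, along the tool's axes at that moment; what a row does not reach only later rows make up. A row lasts 1/10 s, in which the tool goes at most 50 mm and 8.59 degrees, less where a joint would pass 70% of its speed; a pose out of reach is approached as far as the arm can. A call with a gripper value outside its range is refused whole. The fingers move at their own pace and stop on an object; the grip force is fixed at half the most. Time passes only in rows, so rows that repeat a pose let the fingers close. It gives the time, the measured TCP pose, the force, the opening and the grip force at its end, in the units of the state.
- ctrl.read_state(): the state, without advancing time (a new reading comes with each control period).
- ctrl.get_image(name): name is "side" or "top"; returns a dict with "image" (384x512x3 uint8, red, green, blue), "range_z" (384x512 float32, mm along the optical axis (not along the pixel's ray), 0 where there is no reading), "vfov" (degrees; the focal length in pixels is half the picture's height over the tangent of half this angle, whatever the lens; pixels are square), "cx", "cy" (the principal point, pixels), "world_to_cam" (4x4, takes a point from world to camera coordinates). Camera axes: x right, y down, z forward; pixel columns grow to the right and rows downward; lengths in mm; the calibration is good to about 2 mm. A picture is of the moment at which its call begins.
- ctrl.finish_job(): hands the job in; it is judged then, once.
The state is a dict: "clock": time; "qpos": joint angles; "qd": joint speeds; "tau": joint torques, N m; "eef_pos": TCP position; "tool_rot": TCP orientation; "force": force on the tool from outside, world axes, zero at the start; "torque": the same for the moment, N m; "width": finger opening in mm; "gripper_force": force on a finger pad.
Only numpy, scipy, OpenCV 4.12 (cv2) and the standard library are available. Lean on these libraries where they do the work, as an engineer would, in place of code of your own. Each camera call takes 0.05 s, during which the arm holds its last target. There are 200 camera calls.

### The job

Shut the lid of the white pail by going once round its rim with your fingertips: starting at the red tab, then the green tab, and on round the same way, press each of the six rim sections gently fully down at its middle, one at a time. Do it in one go, keeping the hand close over the lid until the last section is down, then move clear. Do not lift, tip or push the pail away, and leave the baskets, tubs and spoon alone.

Things in the scene. Friction and masses are not known exactly. Their poses are not given: they have to be found in the camera images.
- pail: Round white plastic pail with a blue band, 140 mm across at the top, 120 mm across the foot, loose on the table, 0.6 to 1 kg, closed by a round lid 148 mm across whose rim is made of six stiff blue sections. Origin: centre of the underside; z up; x points towards the middle of section 1 (red tab). Inside the rim the lid is a sunken flat panel 116 mm above the table, which need not be touched.
- rim1 (a joint): How far rim section 1 (marked with a red patch and a red tab sticking outwards (tab 30 mm wide, look only)) has been pushed down: 0 m = standing fully proud, its top 135 mm above the table; 0.010 m = hard stop, fully home, top 125 mm above the table. It slides straight down against about 2.5 N of friction, stays where it is left, and moves independently of its neighbours. Starts at 0 to 2.5 mm.
- rim1_mid (a point): Middle of the top face of rim section 1 (it moves down with the section). A section is a 60 degree arc of mean radius 66 mm about the pail's axis, 16 mm wide radially, level over the middle 35 degrees (about 40 mm of arc), its ends sloping down about 20 degrees; neighbouring middles are 66 mm apart. A section still standing proud is a step for a fingertip that slides at the pressed height, so ease up about 20 mm between sections.
- rim2 (a joint): How far rim section 2 (marked with an green patch and a green tab; next to section 1, counter-clockwise seen from above) has been pushed down: 0 m = standing fully proud, its top 135 mm above the table; 0.010 m = hard stop, fully home, top 125 mm above the table. It slides straight down against about 2.5 N of friction, stays where it is left, and moves independently of its neighbours. Starts at 0 to 2.5 mm.
- rim2_mid (a point): Middle of the top face of rim section 2 (it moves down with the section). A section is a 60 degree arc of mean radius 66 mm about the pail's axis, 16 mm wide radially, level over the middle 35 degrees (about 40 mm of arc), its ends sloping down about 20 degrees; neighbouring middles are 66 mm apart. A section still standing proud is a step for a fingertip that slides at the pressed height, so ease up about 20 mm between sections.
- rim3 (a joint): How far rim section 3 (plain blue, next counter-clockwise (seen from above) after section 2) has been pushed down: 0 m = standing fully proud, its top 135 mm above the table; 0.010 m = hard stop, fully home, top 125 mm above the table. It slides straight down against about 2.5 N of friction, stays where it is left, and moves independently of its neighbours. Starts at 0 to 2.5 mm.
- rim3_mid (a point): Middle of the top face of rim section 3 (it moves down with the section). A section is a 60 degree arc of mean radius 66 mm about the pail's axis, 16 mm wide radially, level over the middle 35 degrees (about 40 mm of arc), its ends sloping down about 20 degrees; neighbouring middles are 66 mm apart. A section still standing proud is a step for a fingertip that slides at the pressed height, so ease up about 20 mm between sections.
- rim4 (a joint): How far rim section 4 (plain blue, next counter-clockwise (seen from above) after section 3) has been pushed down: 0 m = standing fully proud, its top 135 mm above the table; 0.010 m = hard stop, fully home, top 125 mm above the table. It slides straight down against about 2.5 N of friction, stays where it is left, and moves independently of its neighbours. Starts at 0 to 2.5 mm.
- rim4_mid (a point): Middle of the top face of rim section 4 (it moves down with the section). A section is a 60 degree arc of mean radius 66 mm about the pail's axis, 16 mm wide radially, level over the middle 35 degrees (about 40 mm of arc), its ends sloping down about 20 degrees; neighbouring middles are 66 mm apart. A section still standing proud is a step for a fingertip that slides at the pressed height, so ease up about 20 mm between sections.
- rim5 (a joint): How far rim section 5 (plain blue, next counter-clockwise (seen from above) after section 4) has been pushed down: 0 m = standing fully proud, its top 135 mm above the table; 0.010 m = hard stop, fully home, top 125 mm above the table. It slides straight down against about 2.5 N of friction, stays where it is left, and moves independently of its neighbours. Starts at 0 to 2.5 mm.
- rim5_mid (a point): Middle of the top face of rim section 5 (it moves down with the section). A section is a 60 degree arc of mean radius 66 mm about the pail's axis, 16 mm wide radially, level over the middle 35 degrees (about 40 mm of arc), its ends sloping down about 20 degrees; neighbouring middles are 66 mm apart. A section still standing proud is a step for a fingertip that slides at the pressed height, so ease up about 20 mm between sections.
- rim6 (a joint): How far rim section 6 (plain blue, next counter-clockwise (seen from above) after section 5; it borders section 1) has been pushed down: 0 m = standing fully proud, its top 135 mm above the table; 0.010 m = hard stop, fully home, top 125 mm above the table. It slides straight down against about 2.5 N of friction, stays where it is left, and moves independently of its neighbours. Starts at 0 to 2.5 mm.
- rim6_mid (a point): Middle of the top face of rim section 6 (it moves down with the section). A section is a 60 degree arc of mean radius 66 mm about the pail's axis, 16 mm wide radially, level over the middle 35 degrees (about 40 mm of arc), its ends sloping down about 20 degrees; neighbouring middles are 66 mm apart. A section still standing proud is a step for a fingertip that slides at the pressed height, so ease up about 20 mm between sections.
- yellow_basket: Yellow round basket, 122 mm across, 92 mm high, with an upright hoop handle to 196 mm. A bystander, to be left alone. Origin: centre of its underside.
- orange_basket: Orange round basket, 122 mm across, 92 mm high, with an upright hoop handle to 196 mm. A bystander, to be left alone. Origin: centre of its underside.
- tub1: Clear round tub with a white lid, 86 mm across, 68 mm high, in the row beyond the pail. A bystander, to be left alone. Origin: centre of its underside.
- tub2: Clear round tub with a green lid, 86 mm across, 68 mm high, in the row beyond the pail. A bystander, to be left alone. Origin: centre of its underside.
- tub3: Clear round tub with a red lid, 86 mm across, 68 mm high, in the row beyond the pail. A bystander, to be left alone. Origin: centre of its underside.
- tub4: Clear round tub with a blue lid, 86 mm across, 68 mm high, in the row beyond the pail. A bystander, to be left alone. Origin: centre of its underside.
- spoon: Steel spoon 190 mm long lying between the robot and the pail. A bystander, to be left alone. Origin: centre of its underside.

How it is judged:
By the outcome, as a careful person would: the job done as asked, in the order asked, and still so for the second after the job is handed in, with the robot touching nothing.
It also fails if it takes over 58 s, if anything falls off the work surface, if the arm or the gripper's body presses on something with over 40 N, if the wrist force passes 120 N, or if a joint passes its speed limit or range.

## Working session

There is one attempt and no reset: what is moved stays moved. The work goes in short steps, Python scripts to look and compute and a tool call to move; the robot and the scene stay as the last step left them, time stands still between calls to the robot, and variables do not carry over. Pictures are saved under pics/ and viewed, at most 10 in all, crops included, and the job is handed in when it is done.

Besides the shell and the picture viewer there is one more tool, called after "Emit:" as a command line: name --argument value ..., lists and objects as JSON in quotes. step_arm: Moves the arm, as the interface text tells. Its arguments: {"type":"object","properties":{"commands":{"type":"array"}},"required":["commands"]}

```bash
mkdir -p pics; python3 - <<'E'
from cell import ctrl
import cv2,numpy as np
s=ctrl.read_state();print(s)
for n in("top","side"):
    d=ctrl.get_image(n);cv2.imwrite(f"pics/{n}0.png",d["image"][:,:,::-1]);np.savez(f"{n}0.npz",**d)
    print(n,d["vfov"],d["cx"],d["cy"],np.round(d["world_to_cam"],3).tolist())
E
```

```text
{'clock': 0.0, 'qpos': array([ 1.2811956 ,  0.62933025,  0.03843255,  1.51835563, -0.02698963,
        0.99629446, -0.01998339]), 'qd': array([-0.00041661,  0.00166415,  0.00082814, -0.00042937, -0.00014314,
       -0.0004628 ,  0.00039478]), 'tau': array([ 1.34354977e-03, -5.63398719e+01,  1.22650500e+00, -1.93451929e+01,
        1.10488475e-02,  1.04526934e-02, -1.01084811e-05]), 'eef_pos': array([ 144.1536026 , -633.18239782,  230.40315761]), 'tool_rot': array([-3.13972289e+00,  2.67395705e-05,  2.23830892e-01]), 'force': array([-0.70643283, -0.73388403,  0.53753988]), 'torque': array([ 0.0179165 ,  0.03201718, -0.04135182]), 'gripper_force': 0.0, 'width': 85.28570871366121}
top 55.36092077896862 252.60495711464858 185.9459688008196 [[0.074, -0.997, -0.002, -22.466], [-0.969, -0.072, -0.238, 589.333], [0.237, 0.019, -0.971, 1234.754], [0.0, 0.0, 0.0, 1.0]]
side 57.18930837152513 257.0132898909823 194.39949712613102 [[0.97, -0.244, 0.016, -557.114], [-0.142, -0.614, -0.776, 165.166], [0.199, 0.75, -0.63, 1100.617], [0.0, 0.0, 0.0, 1.0]]
```

View pics/top0.png

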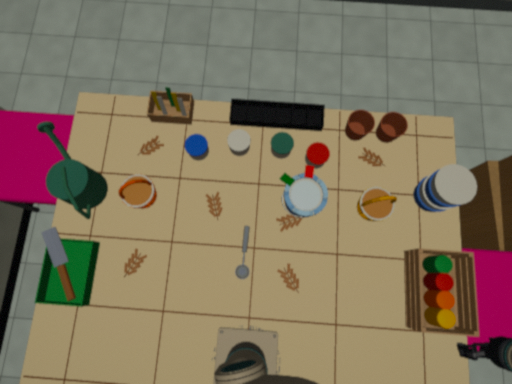

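View pics/side0.png

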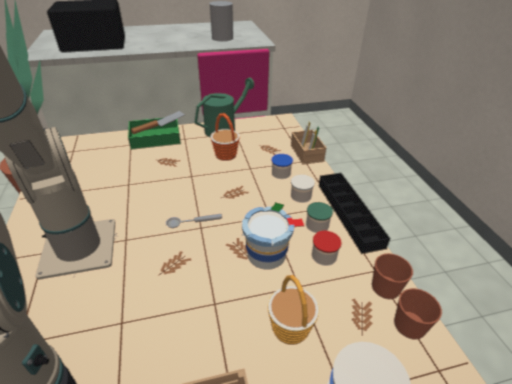

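The top view shows the pail at about (306,195), with the red tab at (309,172) and the green tab at (288,180). The yellow basket is to its right at (376,204) and the red-lid tub is above at (318,153). The side view shows the pail at (268,235). Next I'll fit the rim.

```bash
cat > h.py <<'E'
import numpy as np,cv2
from scipy.optimize import least_squares
def pts(d):
    f=192/np.tan(np.radians(d["vfov"])/2)
    v,u=np.mgrid[:384,:512];z=d["range_z"].astype(float)
    P=np.stack([(u-d["cx"])*z/f,(v-d["cy"])*z/f,z],-1)
    T=d["world_to_cam"];return (P-T[:3,3])@T[:3,:3],z>0
def look(d,c0):
    P,ok=pts(d);im=cv2.cvtColor(d["image"],cv2.COLOR_RGB2HSV).astype(int)
    H,S,V=im[...,0],im[...,1],im[...,2]
    r=np.hypot(P[...,0]-c0[0],P[...,1]-c0[1])
    near=ok&(r<110)&(P[...,2]>105)&(P[...,2]<150)
    blue=near&(H>90)&(H<125)&(S>50)&(P[...,2]>119)
    for w in range(4):
        q=P[blue]
        s=least_squares(lambda p:np.hypot(q[:,0]-p[0],q[:,1]-p[1])-66,c0[:2],loss="soft_l1",f_scale=4).x
        blue&=np.abs(np.hypot(P[...,0]-s[0],P[...,1]-s[1])-66)<14
    print("centre",s.round(1),"n",blue.sum(),"z pct",np.percentile(q[:,2],[5,50,95]).round(1))
    for n,m in(("red",((H<8)|(H>172))&(S>140)),("green",(H>40)&(H<85)&(S>120))):
        m=m&near
        if m.sum():
            t=P[m].mean(0);print(n,m.sum(),t.round(1),"ang",np.degrees(np.arctan2(t[1]-s[1],t[0]-s[0])).round(1))
    return s,P,blue
E
python3 - <<'E'
from h import *
for n in("top","side"):
    d=np.load(f"{n}0.npz");print(n);P,ok=pts(d)
    px={"top":(306,195),"side":(268,225)}[n];c=P[px[1],px[0]];print(c.round(1))
    s,_,_=look(d,c)
    for nm,(u,v) in {"top":dict(yb=(376,212),ybh=(385,201),redtub=(318,153),grtub=(282,144),spoon=(246,232)),"side":dict(ybh=(294,282),redtub=(327,241),grtub=(319,211))}[n].items(): print(nm,P[v,u].round())
E
```

```text
top
[ 559.5 -163.8  118.5]
centre [ 559.6 -160.1] n 364 z pct [126.4 131.5 136.3]
red 103 [ 643. -169.  128.] ang -6.1
green 89 [608.4 -94.6 128.4] ang 53.3
yb [ 524. -411.   91.]
ybh [ 563. -440.   98.]
redtub [ 731. -208.   68.]
grtub [757. -75.  67.]
spoon [430.  33.  19.]
side
[ 567.2 -152.8  115.1]
centre [ 560.7 -166. ] n 281 z pct [122.5 131.6 135.2]
red 92 [ 644.8 -170.1  128.1] ang -2.8
green 46 [610.  -97.3 129.6] ang 54.3
ybh [ 552. -414.  189.]
redtub [ 734. -213.   69.]
grtub [761. -82.  69.]
```

Emit:
step_arm --commands '[0,0,-3.5,0,0,0,0,0,0,-7,0,0,0,0,3.4,-2.2,-7,0,0,0.03,0,6.8,-4.3,-7,0,0,0.06,0,10.1,-6.5,-7,0,0,0.09,0,13.5,-8.7,-7,0,0,0.12,0,16.9,-10.8,-7,0,0,0.15,0,20.2,-13,-7,0,0,0.18,0,23.6,-15.2,-7,0,0,0.21,0,27,-17.3,-7,0,0,0.224,0]'

```text
clock: 1.1
eef_pos: [369.9, -403.6, 301.1]
tool_rot: [-3.141, 0.0, -0.001]
force: [0.7, -0.2, -0.4]
width: -0.0
gripper_force: 0.0
```

Emit:
step_arm --commands '[2.9,-2.6,0,0,0,0,0,5.7,-5.2,0,0,0,0,0,8.5,-7.9,0,0,0,0,0,11.4,-10.5,0,0,0,0,0,14.2,-13.1,0,0,0,0,0,17.1,-15.7,2,0,0,0,0,20,-18.4,4,0,0,0,0,22.8,-21,6,0,0,0,0,25.6,-23.6,8,0,0,0,0,25.6,-23.6,11,0,0,0,0]'

```text
clock: 2.1
eef_pos: [630.4, -162.1, 190.9]
tool_rot: [-3.138, -0.006, 0.008]
force: [0.6, 1.3, -0.7]
width: 0.1
gripper_force: 0.0
```

```bash
python3 - <<'E'
from h import *
from cell import ctrl
o=[]
for n in("top","side"):
    d=ctrl.get_image(n);print(n);look(d,np.array([560,-163.]))
    f=192/np.tan(np.radians(d["vfov"])/2);T=d["world_to_cam"]
    im=d["image"][:,:,::-1].copy();e=ctrl.read_state()["eef_pos"]
    for a in range(6):
        t=np.radians(-5.5+60*a);q=T[:3,:3]@np.array([560+66*np.cos(t),-162.5+66*np.sin(t),134])+T[:3,3]
        cv2.circle(im,(int(round(f*q[0]/q[2]+d["cx"])),int(round(f*q[1]/q[2]+d["cy"]))),1,(255,0,255),-1)
    q=T[:3,:3]@e+T[:3,3];u,v=int(f*q[0]/q[2]+d["cx"]),int(f*q[1]/q[2]+d["cy"]);print(e,u,v)
    cv2.circle(im,(u,v),1,(0,255,255),-1)
    c=im[130:260,200:350] if n=="top" else im[160:290,210:360]
    o.append(cv2.resize(c,None,fx=2.6,fy=2.6,interpolation=cv2.INTER_NEAREST))
cv2.imwrite("pics/a1.png",np.hstack(o))
E
```

```text
top
centre [ 560.5 -160.3] n 106 z pct [126.5 131.9 136.9]
red 2 [ 651.5 -155.8  124.9] ang 2.8
green 89 [608.4 -94.6 128.5] ang 53.9
[ 624.17050766 -164.44556128  184.73635853] 309 171
side
centre [ 560.7 -166.2] n 282 z pct [122.2 131.3 135.8]
red 93 [ 644.7 -169.6  127.8] ang -2.3
green 46 [610.1 -97.  129.3] ang 54.5
[ 622.4845976  -166.9618681   186.56613764] 289 206
```

View pics/a1.png

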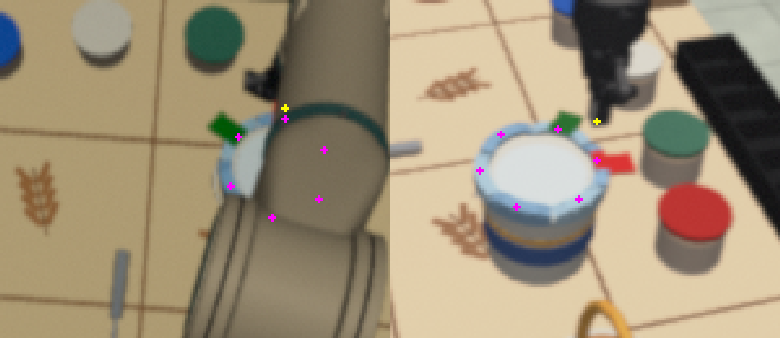

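Emit:
step_arm --commands '[0,0,1.5,0,0,0,0,0,0,3,0,0,0,0,0,0,4,0,0,0,0,0,0,4.8,0,0,0,0,0,0,5.1,0,0,0,0,0,0,5.1,0,0,0,0,0,0,5.1,0,0,0,0]'

```text
clock: 2.9
eef_pos: [625.6, -169.4, 141.0]
tool_rot: [3.141, -0.001, -0.0]
force: [-0.1, -0.3, 0.4]
width: 0.3
gripper_force: 0.0
```

Emit:
step_arm --commands '[0,0,0.2,0,0,0,0,0,0,0.4,0,0,0,0,0,0,0.6,0,0,0,0,0,0,0.8,0,0,0,0,0,0,1.0,0,0,0,0,0,0,1.2,0,0,0,0,0,0,1.4,0,0,0,0,0,0,1.5,0,0,0,0,0,0,1.5,0,0,0,0]'

```text
clock: 3.8
eef_pos: [625.2, -169.2, 125.1]
tool_rot: [-3.142, 0.0, -0.0]
force: [-0.3, 0.4, -0.1]
width: -0.2
gripper_force: 0.4
```

Emit:
step_arm --commands '[0,0,0.1,0,0,0,0,0,0,0.15,0,0,0,0,0,0,0.15,0,0,0,0]'

```text
clock: 4.1
eef_pos: [625.4, -169.3, 124.8]
tool_rot: [3.142, -0.001, -0.0]
force: [-2.8, 1.0, 7.5]
width: 0.2
gripper_force: 3.8
```

```bash
python3 -c "
from cell import ctrl
s=ctrl.read_state();print(s['eef_pos'],s['force'])"
```

```text
[ 625.40841686 -169.28285882  124.77258292] [-2.80687228  0.95433668  7.51242629]
```

Emit:
step_arm --commands '[0,0,-1,0,0,0,0,0,0,-2,0,0,0,0,-0.7,-1.5,-2,0,0,0,0,-1.4,-3.1,-2,0,0,0,0,-2.1,-4.7,-2,0,0,0,0,-2.7,-6.05,-2,0,0,0,0,-2.7,-6.05,-2,0,0,0,0,-2.7,-6.05,-1.8,0,0,0,0,-2.7,-6.05,-1.5,0,0,0,0,-2.7,-6.05,-1.2,0,0,0,0]'

```text
clock: 5.1
eef_pos: [598.4, -109.9, 135.5]
tool_rot: [3.141, -0.0, -0.001]
force: [-0.1, -0.2, -0.5]
width: -0.1
gripper_force: 0.0
```

Emit:
step_arm --commands '[0,0,0.15,0,0,0,0,0,0,0.3,0,0,0,0,0,0,0.45,0,0,0,0,0,0,0.6,0,0,0,0,0,0,0.75,0,0,0,0,0,0,0.9,0,0,0,0,0,0,1.05,0,0,0,0,0,0,1.15,0,0,0,0,0,0,1.2,0,0,0,0,0,0,1.2,0,0,0,0]'

```text
clock: 6.1
eef_pos: [598.6, -108.8, 124.7]
tool_rot: [3.141, -0.001, -0.0]
force: [-2.5, -0.6, 7.8]
width: -0.0
gripper_force: 4.1
```

Emit:
step_arm --commands '[0,0,-1,0,0,0,0,0,0,-2,0,0,0,0,-1.6,-0.2,-2,0,0,0,0,-3.3,-0.35,-2,0,0,0,0,-5,-0.5,-2,0,0,0,0,-6.6,-0.65,-2,0,0,0,0,-6.6,-0.65,-2,0,0,0,0,-6.6,-0.65,-1.8,0,0,0,0,-6.6,-0.65,-1.5,0,0,0,0,-6.6,-0.65,-1.2,0,0,0,0]'

```text
clock: 7.1
eef_pos: [533.2, -102.2, 135.6]
tool_rot: [3.142, -0.001, 0.0]
force: [-0.9, 1.0, -0.5]
width: -0.3
gripper_force: 0.0
```

Emit:
step_arm --commands '[0,0,0.15,0,0,0,0,0,0,0.3,0,0,0,0,0,0,0.45,0,0,0,0,0,0,0.6,0,0,0,0,0,0,0.75,0,0,0,0,0,0,0.9,0,0,0,0,0,0,1.05,0,0,0,0,0,0,1.15,0,0,0,0,0,0,1.2,0,0,0,0,0,0,1.2,0,0,0,0]'

```text
clock: 8.1
eef_pos: [532.7, -102.2, 124.6]
tool_rot: [3.142, -0.001, -0.0]
force: [0.4, 0.0, 9.1]
width: 0.0
gripper_force: 4.5
```

Section 4: dx −38, dy −54.

Emit:
step_arm --commands '[0,0,-1,0,0,0,0,0,0,-2,0,0,0,0,-0.9,1.3,-2,0,0,0,0,-1.9,2.7,-2,0,0,0,0,-2.9,4,-2,0,0,0,0,-3.8,5.4,-2,0,0,0,0,-3.8,5.4,-2,0,0,0,0,-3.8,5.4,-1.8,0,0,0,0,-3.8,5.4,-1.5,0,0,0,0,-3.8,5.4,-1.2,0,0,0,0]'

```text
clock: 9.1
eef_pos: [494.6, -155.3, 135.5]
tool_rot: [-3.141, -0.0, 0.001]
force: [0.2, 0.6, 0.2]
width: -0.0
gripper_force: 0.0
```

Emit:
step_arm --commands '[0,0,0.15,0,0,0,0,0,0,0.3,0,0,0,0,0,0,0.45,0,0,0,0,0,0,0.6,0,0,0,0,0,0,0.75,0,0,0,0,0,0,0.9,0,0,0,0,0,0,1.05,0,0,0,0,0,0,1.15,0,0,0,0,0,0,1.2,0,0,0,0,0,0,1.2,0,0,0,0]'

```text
clock: 10.1
eef_pos: [494.5, -156.2, 124.6]
tool_rot: [3.142, -0.001, -0.0]
force: [-2.9, 2.2, 9.0]
width: 0.1
gripper_force: 4.9
```

Section 5: dx +27.2, dy −60.

Emit:
step_arm --commands '[0,0,-1,0,0,0,0,0,0,-2,0,0,0,0,0.7,1.5,-2,0,0,0,0,1.4,3,-2,0,0,0,0,2.1,4.5,-2,0,0,0,0,2.7,6,-2,0,0,0,0,2.7,6,-2,0,0,0,0,2.7,6,-1.8,0,0,0,0,2.7,6,-1.5,0,0,0,0,2.7,6,-1.2,0,0,0,0]'

```text
clock: 11.1
eef_pos: [520.9, -215.1, 135.6]
tool_rot: [-3.141, 0.0, 0.001]
force: [0.4, 0.1, -0.0]
width: 0.3
gripper_force: 0.0
```

Emit:
step_arm --commands '[0,0,0.15,0,0,0,0,0,0,0.3,0,0,0,0,0,0,0.45,0,0,0,0,0,0,0.6,0,0,0,0,0,0,0.75,0,0,0,0,0,0,0.9,0,0,0,0,0,0,1.05,0,0,0,0,0,0,1.15,0,0,0,0,0,0,1.2,0,0,0,0,0,0,1.2,0,0,0,0]'

```text
clock: 12.1
eef_pos: [521.4, -216.3, 124.6]
tool_rot: [3.141, -0.001, -0.0]
force: [-2.2, 2.3, 9.6]
width: 0.2
gripper_force: 4.6
```

Section 6: dx +66, dy −6.5.

Emit:
step_arm --commands '[0,0,-1,0,0,0,0,0,0,-2,0,0,0,0,1.6,0.2,-2,0,0,0,0,3.3,0.35,-2,0,0,0,0,5,0.5,-2,0,0,0,0,6.6,0.65,-2,0,0,0,0,6.6,0.65,-2,0,0,0,0,6.6,0.65,-1.8,0,0,0,0,6.6,0.65,-1.5,0,0,0,0,6.6,0.65,-1.2,0,0,0,0]'

```text
clock: 13.1
eef_pos: [586.2, -222.9, 135.6]
tool_rot: [-3.142, 0.001, -0.001]
force: [0.8, -0.3, -0.2]
width: -0.1
gripper_force: 0.0
```

Emit:
step_arm --commands '[0,0,0.15,0,0,0,0,0,0,0.3,0,0,0,0,0,0,0.45,0,0,0,0,0,0,0.6,0,0,0,0,0,0,0.75,0,0,0,0,0,0,0.9,0,0,0,0,0,0,1.05,0,0,0,0,0,0,1.15,0,0,0,0,0,0,1.2,0,0,0,0,0,0,1.2,0,0,0,0]'

```text
clock: 14.1
eef_pos: [587.4, -223.1, 124.7]
tool_rot: [3.141, -0.001, -0.0]
force: [-2.9, -0.4, 7.7]
width: 0.1
gripper_force: 4.1
```

Emit:
step_arm --commands '[0,0,-1,0,0,0,0,0,0,-3,0,0,0,0,0,0,-6,0,0,0,0,0,0,-9,0,0,0,0,0,0,-12,0,0,0,0,0,0,-15,0,0,0,0,0,0,-18,0,0,0,0,0,0,-20,0,0,0,0,0,0,-20,0,0,0,0,0,0,-20,0,0,0,0]'

```text
clock: 15.1
eef_pos: [587.4, -222.6, 323.8]
tool_rot: [3.142, -0.001, -0.0]
force: [-0.8, 0.1, 0.2]
width: 0.0
gripper_force: 0.0
```

```bash
python3 - <<'E'
from h import *
from cell import ctrl
d=ctrl.get_image("side")
for e in(np.load("side0.npz"),d):
    s,P,b=look(e,np.array([560,-163.]))
    r=np.hypot(P[...,0]-560,P[...,1]+162.5);a=np.degrees(np.arctan2(P[...,1]+162.5,P[...,0]-560))+5.5
    m=(np.abs(r-66)<7)&(P[...,2]>118)&(P[...,2]<145)
    for k in range(6):
        q=P[m&(np.abs((a-60*k+180)%360-180)<17)][:,2];print(k+1,len(q),np.percentile(q,[50,90]).round(1) if len(q) else "")
cv2.imwrite("pics/end.png",d["image"][:,:,::-1]);print(ctrl.read_state()["eef_pos"])
E
```

```text
centre [ 560.7 -166. ] n 281 z pct [122.5 131.6 135.2]
red 92 [ 644.8 -170.1  128.1] ang -2.8
green 46 [610.  -97.3 129.6] ang 54.3
1 45 [132.2 134.4]
2 55 [133.  134.8]
3 40 [133.7 135.7]
4 47 [131.9 133.8]
5 94 [131.9 134.4]
6 50 [132.3 134. ]
centre [ 562.1 -164.5] n 216 z pct [120.4 123.5 126.2]
red 90 [ 644.5 -170.1  120.3] ang -3.9
green 46 [609.3 -97.9 121.6] ang 54.7
1 38 [124.6 126.3]
2 55 [124.9 126.6]
3 40 [124.7 125.8]
4 42 [124.1 125.6]
5 70 [123.7 125.8]
6 51 [124.5 126.1]
[ 586.82527226 -222.44540601  322.82982604]
```

View pics/end.png

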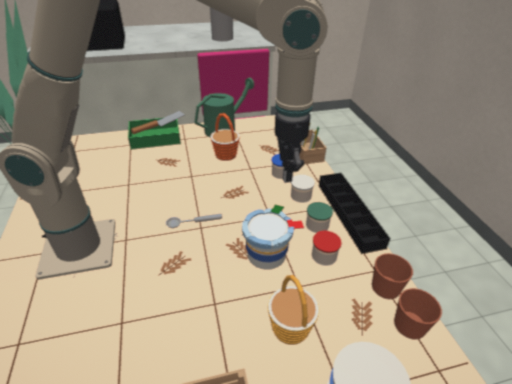

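The rim is level all round at about 125 mm. The pail at (268,235) hasn't moved, nothing else is disturbed, and the hand is well clear above it. I'll hand the job in.

```bash
python3 -c "
from cell import ctrl
print(ctrl.finish_job())"
```

```text
the job is handed in; nothing more can be done
None
```

I pressed all six rim sections fully down, in order from red through green and on round, with 7–10 N read at the end of each press. The pail and the things around it look unmoved in the last picture, the hand is clear, and I handed the job in at about 15 s.

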